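# Roll a pipe onto its layout line

## Robot

A 6-joint arm with a two-finger parallel gripper is mounted at the origin on the work surface. World frame = base frame: x ahead of the robot, y to its left, z up, the work surface at z = 0. Lengths are in m, angles in degrees, forces in N, time in s.
With the tool pointing down it reaches from about 0.35 to 0.875 m from the base axis. Payload 4.2 kg.
Tool frame: the origin (TCP) lies between the finger pads, 19 mm behind the fingertips; this is the grasp point; z points along the fingers, y is the line along which they close (so a half turn about z gives the same grasp; the last joint's range is limited). The gripper opens to 87 mm and grips with 3 to 60 N. Pads are 19 mm wide; open, the fingers measure 117 mm over their backs; the gripper's body (75 mm by 190 mm) begins 51 mm behind the grasp point.
Start: joints at [86.494, 22.042, 0.453, 0, -68.411, -14.817], TCP at [0.196, 0.593, 0.241] pointing down, gripper open.
Joint ranges: [-179.83, 179.83], [-69.29, 118.12], [-61.27, 80.66], [-181.25, 117.63], [-171.15, -9.14], [-177.46, 177.46]. Speed limits (degrees/s): [159.86, 159.86, 180, 180, 180, 180].

## Interface

Orientations are given as a 3x3 rotation matrix whose columns are the frame's x, y, z axes.
In Python, from station import r gives the robot as it stands.
- The arm moves only by the tool servo_tool, never from a script. Its argument "commands" is a list that holds one entry, the list of rows, each a list of 7 numbers: the closure, from 0 (fully open) to 1 (shut), then the shift along the tool's x, y, z in mm, then the turn, a rotation vector about the tool's x, y, z in rad. In form: [[[claw, x, y, z, ax, ay, az], ...]]. A call has exactly 5 rows; each row is the pose to reach, as a shift and turn from the pose commanded when the call began, along the tool's axes at that moment; what a row does not reach only later rows make up. A row lasts 1/10 s, in which the tool goes at most 50 mm and 8.59 degrees, less where a joint would pass 70% of its speed; a pose out of reach is approached as far as the arm can. A call with a gripper value outside its range is refused whole. The fingers move at their own pace and stop on an object; the grip force is fixed at half the most. Time passes only in rows, so rows that repeat a pose let the fingers close, or fill a call up. It gives the time, the measured TCP pose, the force, the opening and the grip force at its end, in the units of the state.
- r.sense(): the state, without advancing time (a new reading comes with each control period).
- r.capture(name): name is "scene" or "top"; returns a dict with "pixels" (480x640x3 uint8, red, green, blue), "camera_matrix" (3x3 intrinsics, pixels), "R" (3x3) and "t" (3): a world point X has camera coordinates R X + t. Camera axes: x right, y down, z forward; pixel columns grow to the right and rows downward; lengths in m; the calibration is good to about 2 mm. A picture is of the moment at which its call begins. There is no depth.
- r.finish_job(): hands the job in; it is judged then, once.
The state is a dict: "time_s": time; "joints": joint angles; "joint_velocities": joint speeds; "effort": joint torques, N m; "tcp_pos": TCP position; "ee_rot": TCP orientation; "wrist_force": force on the tool from outside, world axes, zero at the start; "moment": the same for the moment, N m; "gripper_width": opening from 0.0 (shut) to 1.0 (fully open); "gripper_force": force on a finger pad.
Only numpy, scipy, OpenCV 4.12 (cv2) and the standard library are available. Lean on these libraries where they do the work, as an engineer would, in place of code of your own. Each camera call takes 0.05 s, during which the arm holds its last target. There are 200 camera calls.

## Task

Before the pipe can be strapped down, it has to lie on its mark: with the fingertips, push the top of the short steel pipe sideways and roll it gently across the layout board until it rests centred on and parallel to the black marked line, with both ends of the line still showing. Work only on the upper half of the pipe, never pinch or lift it, leave the coupling, wrench and valve alone, then let go so that the pipe stays put.

Things in the scene. Friction and masses are not known exactly. Their poses are not given: they have to be found in the camera images.
- pipe: Loose steel pipe lying on the board: plain cylinder 42 mm diameter, 150 mm long, about 0.46 kg, dark bores. Origin: mid-length on its axis, 21 mm above the board. x along the pipe; y and z turn as it rolls. Starts 70 to 130 mm to either side of the line, nearly parallel. Rolls without slip: a fingertip sticking to its top moves twice as far as its axis; coasts only a little.
- line: Black line 3 mm wide, 270 mm long, drawn down the middle of a 30 mm wide strip of pale masking tape stuck flat on the board (0.7 mm thick, no step to feel). Origin: middle of the line on the board's top face. x axis along the line, y across it, z up. Fixed.
- board: Layout board fixed to the bench, grey laminate with a screw at each corner, 320 mm (its x) by 400 mm (its y), 18 mm thick, so its top face is 18 mm above the bench. Origin: centre of its underside. The line runs along its x; the pipe rolls along its y. Smooth and level.
- coupling: Bystander: dark steel pipe coupling, a ring 52 mm diameter and 45 mm high standing on the board near its left (+y) edge. Origin: centre of its underside. Leave alone.
- wrench: Bystander: 190 mm steel wrench lying flat (7 mm thick) on the bench to the right of the board. Leave alone.
- valve: Bystander: brass ball valve 70 mm long, 52 mm high, with a flat red lever on top reaching 72 mm from its middle along its +x, standing on the board near its right (-y) edge. Origin: centre of its underside. Leave alone.
Things that resemble listed ones, but are neither listed nor needed, are in the scene too. Leave any blue look-alike of the pipe alone.

How it is judged:
By the outcome, as a careful person would: the job done as asked, in the order asked, and still so for the second after the job is handed in, with the robot touching nothing.
It also fails if it takes over 61 s, if anything falls off the work surface, if the arm or the gripper's body presses on something with over 40 N, if the wrist force passes 120 N, or if a joint passes its speed limit or range.

## Working session

There is one attempt and no reset: what is moved stays moved. The work goes in short steps, Python scripts to look and compute and a tool call to move; the robot and the scene stay as the last step left them, time stands still between calls to the robot, and variables do not carry over. Pictures are saved under pics/ and viewed, at most 10 in all, crops included, and the job is handed in when it is done.

Besides the shell and the picture viewer there is one more tool, called after ">>>" in YAML: its name, and indented under it one key for each argument. servo_tool: Moves the arm, as the interface text tells. Its arguments: {"type":"object","properties":{"commands":{"type":"array","items":{"type":"array","items":{"type":"array","items":{"type":"number"}}}}},"required":["commands"]}

```bash
mkdir -p pics; ls
python3 - <<'E'
from station import r
import cv2
for n in("top","scene"):
    c=r.capture(n); cv2.imwrite(f"pics/{n}0.png",c["pixels"][:,:,::-1]); print(n,c["camera_matrix"].tolist(),c["R"].tolist(),c["t"])
s=r.sense(); print(s["time_s"],s["tcp_pos"],s["ee_rot"])
E
```

```text
pics
top [[582.9380310402759, 0.0, 317.399268525427], [0.0, 582.9380310402759, 238.5980374866791], [0.0, 0.0, 1.0]] [[0.020302986204999936, -0.9997216802650893, 0.0120146060737057], [-0.995992221515273, -0.0212712889514652, -0.08687362630519252], [0.08710501381798033, -0.010202660157528399, -0.9961468879103519]] [-0.09255834  0.48270953  1.1588771 ]
scene [[479.26535885844254, 0.0, 325.72607070208477], [0.0, 479.26535885844254, 243.20767661550317], [0.0, 0.0, 1.0]] [[0.8767869846748656, 0.4807826461745099, -0.009624481398662241], [0.27062595545534573, -0.5098777554216555, -0.8165698174437112], [-0.39749990658947115, 0.7133531535387017, -0.577166442716268]] [-0.38420162 -0.11617571  1.12463691]
0.1 [0.19632026 0.59285813 0.240283  ] [[ 9.49253568e-01 -3.14511402e-01 -4.91743039e-04]
 [-3.14511767e-01 -9.49251806e-01 -1.83229036e-03]
 [ 1.09488241e-04  1.89396713e-03 -9.99998200e-01]]
```

View pics/top0.png

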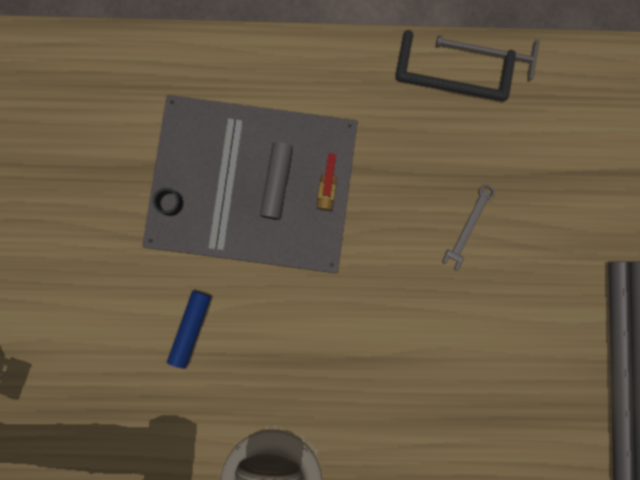

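View pics/scene0.png

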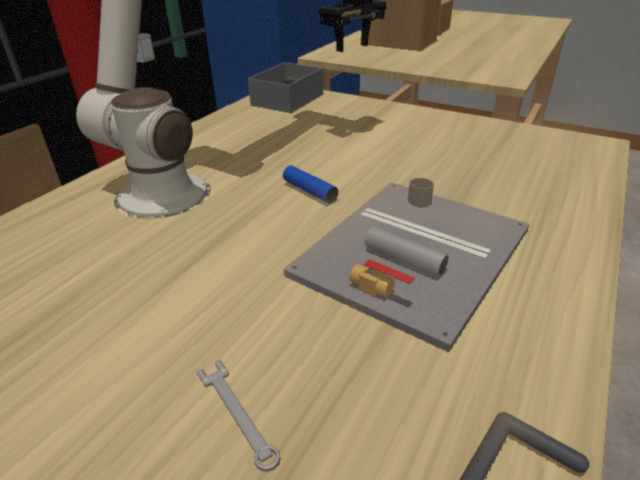

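The top view shows the grey pipe at (277,180), the line on its tape at (226,185), the valve at (328,185) and the coupling at (168,202). Pipe candidates are the grey one on the board at (277,180), the blue one on the bench at (190,330) and the long grey bar at (625,370). Only the first is grey, short and on the board.

```bash
cat > h.py <<'E'
import numpy as np, cv2
from station import r
def ray(c,px,z):
    R,t,K=np.array(c["R"]),np.array(c["t"]),np.array(c["camera_matrix"])
    d=R.T@np.linalg.solve(K,[px[0],px[1],1.]); C=-R.T@t
    return C+d*(z-C[2])/d[2]
def proj(c,X):
    p=np.array(c["camera_matrix"])@(np.array(c["R"])@np.asarray(X)+c["t"]); return p[:2]/p[2]
def axis(c,mask,z):
    "centre, unit direction (x>0), length, width of the mask's rectangle on plane z"
    cs,_=cv2.findContours(mask,cv2.RETR_EXTERNAL,cv2.CHAIN_APPROX_NONE)
    k=max(cs,key=cv2.contourArea)[:,0]
    P=np.array([ray(c,p,z)[:2] for p in k])*1000
    (cx,cy),wh,a=cv2.minAreaRect(P.astype(np.float32))
    a=np.deg2rad(a+(90 if wh[1]>wh[0] else 0)); u=np.array([np.cos(a),np.sin(a)])
    return np.array([cx,cy]),u*np.sign(u[0]),max(wh),min(wh)
E
python3 - <<'E'
from h import *
c=r.capture("top"); im=c["pixels"]
print("cam",-np.array(c["R"]).T@c["t"])
g=im.astype(int).mean(2); 
for p in [(277,180),(284,160),(270,180),(272,190),(250,180),(300,200),(226,185),(221,185),(232,185),(290,180)]: print(p,im[p[1],p[0]])
tape=((g>135)).astype(np.uint8)*255; tape[:, :200]=0; tape[:,250:]=0; tape[:110]=0;tape[255:]=0
tape=cv2.morphologyEx(tape,cv2.MORPH_CLOSE,np.ones((5,5)))
print("line",axis(c,tape,.0187))
roi=cv2.resize(im[90:280,140:360],None,fx=3,fy=3,interpolation=cv2.INTER_CUBIC)
cv2.imwrite("pics/crop1.png",roi[:,:,::-1])
E
```

```text
cam [ 0.38171014 -0.07044109  1.1974586 ]
(277, 180) [95 90 89]
(284, 160) [80 77 76]
(270, 180) [77 74 73]
(272, 190) [94 90 89]
(250, 180) [79 74 74]
(300, 200) [79 75 75]
(226, 185) [98 97 97]
(221, 185) [124 124 124]
(232, 185) [110 109 108]
(290, 180) [78 73 73]Traceback (most recent call last):
  File "<stdin>", line 8, in <module>
  File "h.py", line 12, in axis
    k=max(cs,key=cv2.contourArea)[:,0]
      ~~~^^^^^^^^^^^^^^^^^^^^^^^^
ValueError: max() iterable argument is empty
```

Run:
```python
from h import *
c=r.capture("top"); im=c["pixels"]
g=im.astype(int).mean(2)
for v in (160,180,200): print(v,g[v,205:305].astype(int).tolist())
tape=(g>103).astype(np.uint8)*255; tape[:, :200]=0; tape[:,250:]=0; tape[:110]=0;tape[255:]=0
tape=cv2.morphologyEx(tape,cv2.MORPH_CLOSE,np.ones((7,7)))
print("line",axis(c,tape,.0187))
roi=cv2.resize(im[90:280,140:360],None,fx=3,fy=3,interpolation=cv2.INTER_CUBIC)
roi=np.clip((roi.astype(float)-20)*2.2,0,255).astype(np.uint8)
cv2.imwrite("pics/crop1.png",roi[:,:,::-1])
```

```text
160 [75, 75, 75, 74, 75, 75, 76, 74, 75, 75, 75, 74, 73, 74, 75, 79, 94, 112, 121, 123, 122, 120, 110, 88, 83, 106, 119, 121, 122, 120, 115, 101, 84, 76, 75, 74, 74, 74, 74, 74, 74, 75, 74, 74, 74, 74, 75, 74, 74, 75, 76, 75, 75, 76, 76, 77, 75, 75, 75, 76, 76, 76, 74, 71, 65, 60, 63, 68, 73, 75, 79, 83, 87, 90, 93, 91, 88, 86, 81, 77, 73, 68, 65, 58, 51, 48, 56, 69, 74, 74, 76, 75, 75, 74, 73, 73, 74, 75, 74, 74]
180 [75, 75, 75, 75, 75, 75, 75, 76, 76, 74, 74, 75, 79, 94, 113, 122, 123, 123, 120, 108, 84, 82, 106, 120, 123, 123, 121, 117, 103, 84, 74, 74, 74, 74, 74, 74, 74, 74, 74, 74, 74, 74, 73, 74, 75, 75, 75, 74, 75, 75, 76, 76, 75, 75, 74, 75, 74, 74, 75, 74, 69, 62, 61, 67, 70, 75, 78, 81, 85, 91, 93, 94, 91, 86, 81, 76, 73, 69, 65, 60, 53, 49, 53, 66, 73, 74, 75, 74, 75, 75, 75, 76, 76, 76, 75, 75, 75, 76, 76, 76]
200 [76, 76, 77, 76, 76, 75, 75, 76, 76, 80, 94, 113, 121, 123, 122, 122, 114, 95, 81, 98, 115, 122, 123, 122, 119, 107, 88, 77, 75, 76, 74, 73, 72, 73, 73, 73, 72, 72, 73, 73, 74, 74, 74, 75, 75, 74, 73, 73, 73, 74, 73, 74, 74, 74, 74, 73, 69, 63, 62, 66, 71, 75, 77, 82, 86, 91, 95, 96, 94, 87, 82, 78, 74, 71, 66, 61, 55, 50, 55, 67, 73, 75, 75, 76, 77, 76, 75, 76, 77, 76, 76, 77, 78, 78, 77, 77, 75, 75, 74, 75]
line (array([594.15100098, 107.81555176]), array([ 0.99367717, -0.11227507]), 269.3673095703125, 29.736671447753906)
```

View pics/crop1.png

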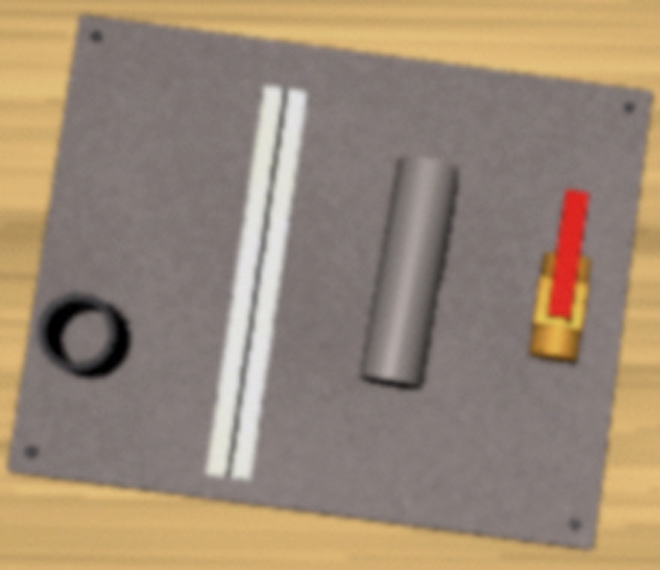

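```bash
cat >> h.py <<'E'
def pipe(c,lo,hi):
    "pipe seen on the grey board in columns lo..hi at row 180 (slanted with the line)"
    g=cv2.GaussianBlur(c["pixels"],(3,3),0).astype(int).mean(2)
    m=(abs(g-75)>5).astype(np.uint8)*255
    v,u=np.indices(m.shape); s=u+(v-180)*.165
    m[(s<lo)|(s>hi)|(v<130)|(v>230)]=0
    m=cv2.morphologyEx(m,cv2.MORPH_CLOSE,np.ones((7,7))); m=cv2.morphologyEx(m,cv2.MORPH_OPEN,np.ones((5,5)))
    return axis(c,m,.039),m
L0=np.array([594.15,107.8]); LU=np.array([.99368,-.11228]); LN=np.array([.11228,.99368])
def report(c,lo,hi):
    (p,u,l,w),m=pipe(c,lo,hi)
    print("pipe",p,"len %.1f w %.1f"%(l,w),"across %.1f along %.1f ang %.2f deg"%((p-L0)@LN,(p-L0)@LU,np.rad2deg(np.arctan2(u@LN,u@LU))),
      "axis yaw %.2f"%np.rad2deg(np.arctan2(u[1],u[0])))
    return p,u
E
python3 - <<'E'
from h import *
c=r.capture("top"); report(c,248,305)
g=c["pixels"].astype(int).mean(2)
E
```

```text
pipe [598.4510498    2.40223694] len 160.6 w 48.5 across -104.2 along 16.1 ang -2.52 deg axis yaw -8.97
```

The crop confirms the plain grey cylinder, running from (282,142) to (271,218) in image pixels. It lies about 104 mm on the -y side of the line, turned 2.5°. I'm moving above it with the finger spread along the pipe.

>>> servo_tool:
  commands:
    - [[0.3,37.8,29,0,0,0,0.13],[0.3,75.6,58,0,0,0,0.26],[0.3,113.4,87,0,0,0,0.39],[0.3,151.2,116,0,0,0,0.52],[0.3,189,145,0,0,0,0.65]]

```text
time_s: 0.75
tcp_pos: [0.3309, 0.3945, 0.2413]
ee_rot: [[0.561, -0.827, 0.0], [-0.827, -0.561, 0.0], [-0.0, -0.0, -1.0]]
wrist_force: [1.0, 0.6, 0.2]
gripper_width: 0.715
gripper_force: 0.0
```

>>> servo_tool:
  commands:
    - [[0.3,47.6,0,0,0,0,0.13],[0.3,95.2,0,0,0,0,0.26],[0.3,142.8,0,0,0,0,0.39],[0.3,190.4,0,0,0,0,0.52],[0.3,238,0,0,0,0,0.65]]

```text
time_s: 1.25
tcp_pos: [0.4656, 0.1982, 0.2415]
ee_rot: [[-0.054, -0.999, 0.0], [-0.999, 0.054, 0.0], [-0.0, -0.0, -1.0]]
wrist_force: [-0.1, 0.2, -0.1]
gripper_width: 0.708
gripper_force: 0.0
```

```bash
cat >> h.py <<'E'
def go(target,yaw_y):
    "shift (mm, tool axes) and az to put TCP at target (mm), tool y at yaw_y deg"
    s=r.sense(); R=np.array(s["ee_rot"]); p=np.array(s["tcp_pos"])*1000
    y=np.rad2deg(np.arctan2(R[1,1],R[0,1]))
    d=(yaw_y-y+180)%360-180
    print("t",s["time_s"],"tcp",p.round(1),"yaw_y %.2f"%y,"shift",(R.T@(np.array(target)-p)).round(1),"az %.4f"%-np.deg2rad(d),"F",np.round(s["wrist_force"],1),"w",s["gripper_width"], "tilt",R[:2,2].round(4))
E
python3 -c "
from h import *
go([598,2,100],171)"
```

```text
t 1.25 tcp [465.6 198.2 241.5] yaw_y 176.91 shift [ 188.8 -142.7  141.5] az 0.1031 F [-0.1  0.2 -0.1] w 0.7075632826597406 tilt [0.0005 0.0004]
```

>>> servo_tool:
  commands:
    - [[0.3,33,-24,16,0,0,0.02],[0.3,66,-48,32,0,0,0.04],[0.3,99,-72,48,0,0,0.06],[0.3,132,-96,64,0,0,0.08],[0.3,165,-120,80,0,0,0.103]]

```text
time_s: 1.75
tcp_pos: [0.5774, 0.0277, 0.1607]
ee_rot: [[-0.152, -0.988, 0.0], [-0.988, 0.152, 0.0], [-0.0, -0.0, -1.0]]
wrist_force: [1.1, 0.5, 0.2]
gripper_width: 0.697
gripper_force: 0.0
```

```bash
python3 -c "
from h import *
go([597,-5,84],171)"
```

```text
t 1.75 tcp [577.4  27.7 160.7] yaw_y 171.24 shift [ 29.3 -24.3  76.7] az 0.0042 F [1.1 0.5 0.2] w 0.6967808462263945 tilt [0.0003 0.0001]
```

>>> servo_tool:
  commands:
    - [[0.3,10,-8,20,0,0,0],[0.3,20,-16,40,0,0,0],[0.3,29,-24,60,0,0,0],[0.3,29,-24,72,0,0,0],[0.3,29,-24,72,0,0,0]]

```text
time_s: 2.25
tcp_pos: [0.5945, -0.0033, 0.0872]
ee_rot: [[-0.152, -0.988, -0.004], [-0.988, 0.152, -0.001], [0.001, 0.004, -1.0]]
wrist_force: [-0.7, -0.1, 0.9]
gripper_width: 0.697
gripper_force: 0.0
```

Run:
```python
from h import *
go([597,-5,78],171)
c=r.capture("scene"); cv2.imwrite("pics/s1.png",cv2.resize(c["pixels"][150:330,260:500],None,fx=3,fy=3,interpolation=cv2.INTER_CUBIC)[:,:,::-1])
```

```text
t 2.25 tcp [594.5  -3.3  87.2] yaw_y 171.24 shift [ 1.3 -2.7  9.2] az 0.0043 F [-0.7 -0.1  0.9] w 0.6974306875156873 tilt [-0.0044 -0.0007]
```

View pics/s1.png

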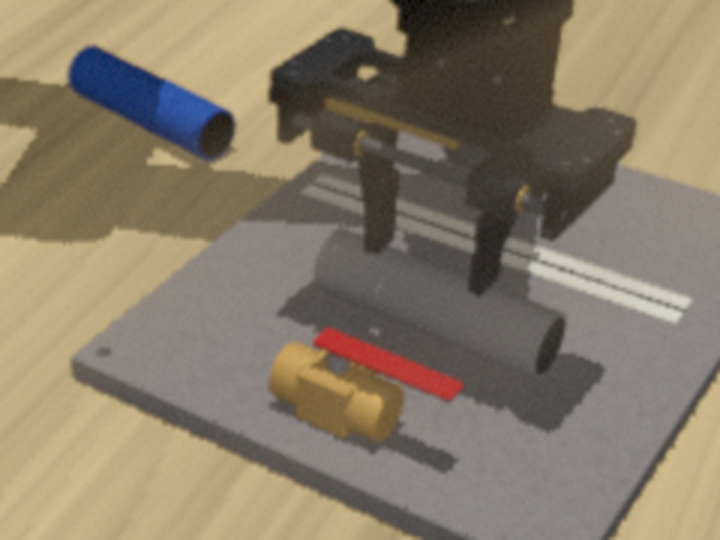

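The two open fingertips hang just above the pipe's top, at crop pixels (375,245) and (485,290), well inside its ends. I'm lowering to feel for contact.

>>> servo_tool:
  commands:
    - [[0.3,2,-1,3,0,0,0],[0.3,2,-2,6,0,0,0],[0.3,2,-2,7.5,0,0,0],[0.3,2,-2,8.5,0,0,0],[0.3,2,-2,8.5,0,0,0]]

```text
time_s: 2.8
tcp_pos: [0.5976, -0.0052, 0.0809]
ee_rot: [[-0.151, -0.988, 0.0], [-0.988, 0.151, 0.0], [-0.0, -0.0, -1.0]]
wrist_force: [-0.5, -0.2, -0.2]
gripper_width: 0.699
gripper_force: 0.0
```

```bash
python3 -c "
from h import *
go([597,-5,78],171)"
```

```text
t 2.8 tcp [597.6  -5.2  80.9] yaw_y 171.30 shift [-0.1  0.6  2.9] az 0.0052 F [-0.5 -0.2 -0.2] w 0.69921298168367 tilt [0.0001 0.0001]
```

>>> servo_tool:
  commands:
    - [[0.3,0,0,1,0,0,0],[0.3,0,0,1.7,0,0,0],[0.3,0,0,2.2,0,0,0],[0.3,0,0,2.6,0,0,0],[0.3,0,0,2.6,0,0,0]]

```text
time_s: 3.3
tcp_pos: [0.5977, -0.0054, 0.079]
ee_rot: [[-0.151, -0.989, 0.0], [-0.989, 0.151, -0.0], [0.0, -0.0, -1.0]]
wrist_force: [-0.9, -0.0, 4.9]
gripper_width: 0.702
gripper_force: 2.5
```

>>> servo_tool:
  commands:
    - [[0.3,-3,0,0.3,0,0,0],[0.3,-9,0,0.3,0,0,0],[0.3,-16,0,0.3,0,0,0],[0.3,-22,0,0.3,0,0,0],[0.3,-24,0,0.3,0,0,0]]

```text
time_s: 3.8
tcp_pos: [0.6013, 0.0188, 0.079]
ee_rot: [[-0.151, -0.989, 0.0], [-0.989, 0.151, -0.0], [0.0, -0.0, -1.0]]
wrist_force: [-2.8, 0.6, 5.9]
gripper_width: 0.697
gripper_force: 3.4
```

Run:
```python
from h import *
go([597,20,78],171)
c=r.capture("scene"); cv2.imwrite("pics/s2.png",cv2.resize(c["pixels"][150:330,260:500],None,fx=3,fy=3,interpolation=cv2.INTER_CUBIC)[:,:,::-1])
```

```text
t 3.8 tcp [601.3  18.8  79. ] yaw_y 171.33 shift [-0.5  4.5  1. ] az 0.0058 F [-2.8  0.6  5.9] w 0.6968742417280934 tilt [ 0.0003 -0.0002]
```

View pics/s2.png

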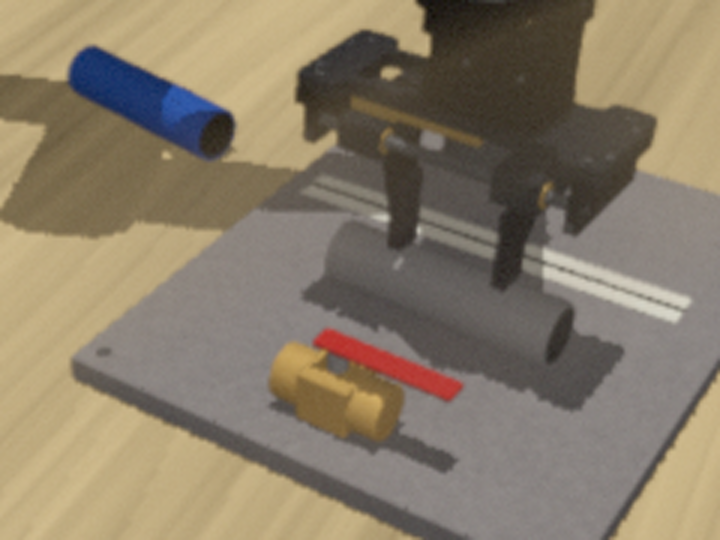

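The pipe rolled about 12 mm with both fingertips sticking to its top. The roll works, so I'll repeat it: lift, step back, stroke.

>>> servo_tool:
  commands:
    - [[0.3,0,0,-4,0,0,0],[0.3,5,0,-6,0,0,0],[0.3,12,0,-5,0,0,0],[0.3,12,0,-1,0,0,0],[0.3,12,0,0,0,0,0]]

```text
time_s: 4.35
tcp_pos: [0.5995, 0.0057, 0.0787]
ee_rot: [[-0.152, -0.988, -0.0], [-0.988, 0.152, -0.001], [0.001, 0.0, -1.0]]
wrist_force: [-2.9, 0.3, 11.1]
gripper_width: 0.7
gripper_force: 5.5
```

>>> servo_tool:
  commands:
    - [[0.3,-4,0,0,0,0,-0.003],[0.3,-11,0,0,0,0,-0.007],[0.3,-18,0,0,0,0,-0.011],[0.3,-24,0,0,0,0,-0.015],[0.3,-26,0,0,0,0,-0.015]]

```text
time_s: 4.85
tcp_pos: [0.6036, 0.0324, 0.0789]
ee_rot: [[-0.136, -0.991, 0.0], [-0.991, 0.136, -0.0], [0.0, -0.001, -1.0]]
wrist_force: [-2.7, 0.1, 7.2]
gripper_width: 0.7
gripper_force: 4.0
```

>>> servo_tool:
  commands:
    - [[0.3,0,0,-4,0,0,0],[0.3,5,0,-6,0,0,0],[0.3,13,0,-5,0,0,0],[0.3,13,0,-1,0,0,0],[0.3,13,0,0,0,0,0]]

```text
time_s: 5.35
tcp_pos: [0.6015, 0.0184, 0.0786]
ee_rot: [[-0.137, -0.991, -0.001], [-0.991, 0.137, -0.001], [0.001, 0.0, -1.0]]
wrist_force: [-3.2, -0.4, 10.7]
gripper_width: 0.698
gripper_force: 5.3
```

>>> servo_tool:
  commands:
    - [[0.3,-4,0,0,0,0,-0.003],[0.3,-11,0,0,0,0,-0.007],[0.3,-18,0,0,0,0,-0.011],[0.3,-24,0,0,0,0,-0.015],[0.3,-26,0,0,0,0,-0.015]]

```text
time_s: 5.85
tcp_pos: [0.6056, 0.0453, 0.079]
ee_rot: [[-0.122, -0.993, 0.001], [-0.993, 0.122, -0.0], [0.0, -0.001, -1.0]]
wrist_force: [-1.5, 1.4, 7.3]
gripper_width: 0.697
gripper_force: 3.9
```

Run:
```python
from h import *
go([597,20,78],173.55)
a=r.capture("scene"); b=r.capture("top")
s=cv2.resize(a["pixels"][150:330,260:500],None,fx=2,fy=2); t=cv2.resize(b["pixels"][90:270,130:370],None,fx=2,fy=2)
t=np.clip((t.astype(float)-20)*2,0,255).astype(np.uint8)
cv2.imwrite("pics/s3.png",np.vstack([s,t])[:600,:,::-1][:, :480])
```

```text
t 5.85 tcp [605.6  45.3  79. ] yaw_y 173.01 shift [26.2  5.4  0.9] az -0.0094 F [-1.5  1.4  7.3] w 0.6965016632298353 tilt [ 0.0009 -0.0001]
```

>>> servo_tool:
  commands:
    - [[0.3,0,0,-4,0,0,0],[0.3,5,0,-6,0,0,0],[0.3,13,0,-5,0,0,0],[0.3,13,0,-1,0,0,0],[0.3,13,0,0,0,0,0]]

```text
time_s: 6.45
tcp_pos: [0.6035, 0.0313, 0.0785]
ee_rot: [[-0.122, -0.993, -0.0], [-0.993, 0.122, -0.001], [0.001, 0.0, -1.0]]
wrist_force: [-3.9, -0.7, 10.6]
gripper_width: 0.701
gripper_force: 5.2
```

>>> servo_tool:
  commands:
    - [[0.3,-4,0,0,0,0,-0.003],[0.3,-11,0,0,0,0,-0.005],[0.3,-18,0,0,0,0,-0.007],[0.3,-24,0,0,0,0,-0.009],[0.3,-26,0,0,0,0,-0.009]]

```text
time_s: 6.95
tcp_pos: [0.6075, 0.0583, 0.079]
ee_rot: [[-0.112, -0.994, 0.002], [-0.994, 0.112, -0.0], [-0.0, -0.002, -1.0]]
wrist_force: [0.3, -0.5, 7.3]
gripper_width: 0.699
gripper_force: 3.6
```

>>> servo_tool:
  commands:
    - [[0.3,0,0,-4,0,0,0],[0.3,5,0,-6,0,0,0],[0.3,13,0,-5,0,0,0],[0.3,13,0,-1,0,0,0],[0.3,13,0,0,0,0,0]]

```text
time_s: 7.45
tcp_pos: [0.6052, 0.0441, 0.0784]
ee_rot: [[-0.113, -0.994, -0.0], [-0.994, 0.113, -0.001], [0.001, 0.0, -1.0]]
wrist_force: [-3.0, 0.9, 9.7]
gripper_width: 0.703
gripper_force: 4.7
```

>>> servo_tool:
  commands:
    - [[0.3,-4,0,0,0,0,0],[0.3,-11,0,0,0,0,0],[0.3,-18,0,0,0,0,0],[0.3,-24,0,0,0,0,0],[0.3,-26,0,0,0,0,0]]

```text
time_s: 7.95
tcp_pos: [0.6091, 0.0713, 0.079]
ee_rot: [[-0.112, -0.994, 0.002], [-0.994, 0.112, 0.0], [-0.0, -0.002, -1.0]]
wrist_force: [-0.3, -0.3, 6.9]
gripper_width: 0.701
gripper_force: 3.4
```

>>> servo_tool:
  commands:
    - [[0.3,0,0,-10,0,0,0],[0.3,0,0,-50,0,0,0],[0.3,40,0,-90,0,0,0],[0.3,85,0,-100,0,0,0],[0.3,130,0,-100,0,0,0]]

```text
time_s: 8.45
tcp_pos: [0.5947, -0.0593, 0.1811]
ee_rot: [[-0.111, -0.994, 0.006], [-0.994, 0.111, 0.0], [-0.001, -0.006, -1.0]]
wrist_force: [0.2, -0.2, 0.1]
gripper_width: 0.701
gripper_force: 0.0
```

Run:
```python
from h import *
go([597,20,78],173.55)
b=r.capture("top")
t=cv2.resize(b["pixels"][90:280,130:370],None,fx=3,fy=3,interpolation=cv2.INTER_CUBIC)
t=np.clip((t.astype(float)-20)*2,0,255).astype(np.uint8)
cv2.imwrite("pics/s4.png",t[:,:,::-1])
```

```text
t 8.45 tcp [594.7 -59.3 181.1] yaw_y 173.62 shift [-79.    7.1 103.2] az 0.0013 F [ 0.2 -0.2  0.1] w 0.7013222318655908 tilt [0.006  0.0004]
```

View pics/s4.png

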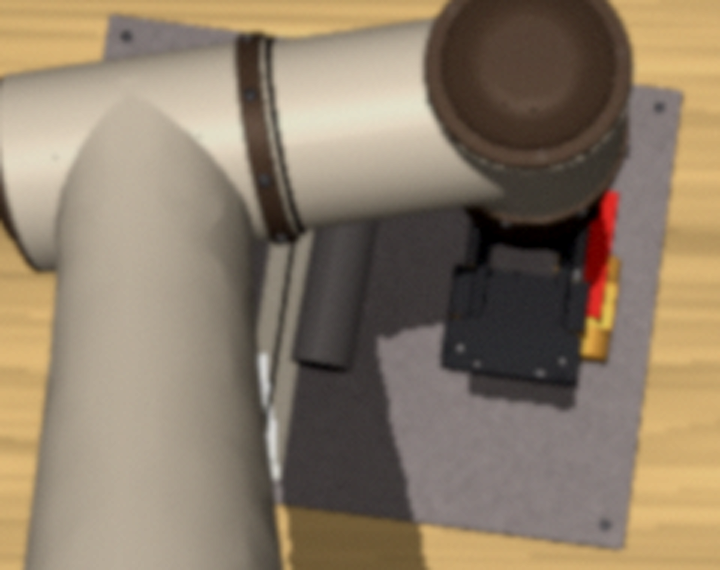

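The top view is partly blocked by the arm. The pipe shows at crop (335,300), just to the right of the tape. I'm swinging the arm away to measure.

>>> servo_tool:
  commands:
    - [[0.3,44,10,-10,0,0,0.1],[0.3,88,20,-20,0,0,0.2],[0.3,132,30,-30,0,0,0.3],[0.3,176,40,-40,0,0,0.4],[0.3,220,50,-50,0,0,0.5]]

```text
time_s: 9.0
tcp_pos: [0.5178, -0.2729, 0.2281]
ee_rot: [[-0.579, -0.815, -0.001], [-0.815, 0.579, 0.0], [0.0, 0.001, -1.0]]
wrist_force: [1.0, 0.0, 0.3]
gripper_width: 0.699
gripper_force: 0.0
```

>>> servo_tool:
  commands:
    - [[0.3,40,20,0,0,0,0],[0.3,80,40,0,0,0,0],[0.3,120,60,0,0,0,0],[0.3,160,80,0,0,0,0],[0.3,200,100,0,0,0,0]]

```text
time_s: 9.5
tcp_pos: [0.32, -0.3777, 0.2278]
ee_rot: [[-0.576, -0.818, -0.0], [-0.818, 0.576, 0.0], [-0.0, 0.0, -1.0]]
wrist_force: [1.1, -0.8, 0.4]
gripper_width: 0.699
gripper_force: 0.0
```

Run:
```python
from h import *
go([597,20,78],173.55)
b=r.capture("top"); g=b["pixels"].astype(int).mean(2)
for v in (165,180,195): print(g[v,210:275].astype(int).tolist())
t=cv2.resize(b["pixels"][90:280,130:370],None,fx=3,fy=3,interpolation=cv2.INTER_CUBIC)
t=np.clip((t.astype(float)-20)*2,0,255).astype(np.uint8)
cv2.imwrite("pics/s5.png",t[:,:,::-1])
```

```text
t 9.5 tcp [ 320.  -377.7  227.8] yaw_y 144.86 shift [-484.6    2.3  149.8] az -0.5007 F [ 1.1 -0.8  0.4] w 0.699043697327359 tilt [-0.0003  0.0003]
[81, 80, 81, 81, 81, 82, 83, 82, 82, 83, 96, 115, 129, 133, 133, 132, 126, 106, 84, 95, 122, 131, 133, 127, 110, 85, 72, 76, 80, 84, 87, 91, 96, 100, 101, 98, 95, 90, 87, 83, 79, 74, 69, 63, 57, 53, 61, 75, 80, 81, 82, 83, 83, 82, 83, 83, 82, 82, 82, 83, 84, 83, 82, 82, 82]
[82, 82, 83, 83, 81, 81, 82, 86, 103, 124, 133, 134, 134, 131, 118, 92, 89, 116, 130, 133, 129, 115, 89, 74, 75, 80, 83, 86, 92, 98, 103, 103, 101, 95, 90, 86, 82, 79, 74, 68, 63, 57, 51, 53, 65, 77, 82, 82, 82, 81, 81, 81, 81, 82, 82, 82, 82, 83, 83, 83, 82, 83, 82, 82, 82]
[83, 83, 83, 84, 84, 91, 107, 125, 132, 133, 133, 131, 117, 93, 93, 118, 131, 131, 120, 96, 78, 75, 80, 85, 88, 93, 100, 105, 106, 102, 96, 91, 86, 83, 78, 74, 70, 64, 58, 50, 49, 60, 73, 79, 79, 80, 80, 81, 81, 81, 81, 81, 81, 81, 81, 82, 83, 83, 83, 82, 83, 82, 82, 82, 82]
```

View pics/s5.png

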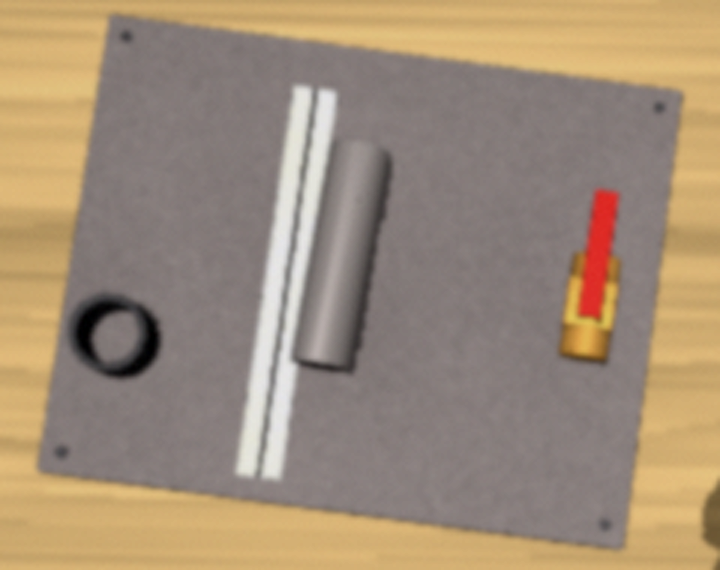

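```bash
cat >> h.py <<'E'
def edges(c,lo,hi,rows):
    "left (+y) and right edges of the pipe in line coordinates, searched from its highlight lo..hi at row 180"
    g=c["pixels"].astype(float).mean(2); out=[]
    for side in (-1,1):
        P=[]
        for v in rows:
            sh=int(round(-(v-180)*.165)); u=lo+sh+int(np.argmax(g[v,lo+sh:hi+sh]))
            seg=g[v,u:u+18*side:side]; i=int(np.argmin(seg[6:15]))+6   # dark rim
            lev=(seg[i]+np.max(seg[i+1:i+4]))/2
            j=next(k for k in range(i,17) if seg[k+1]>=lev); f=j+(lev-seg[j])/(seg[j+1]-seg[j])
            q=ray(c,(u+side*f,v),.039)[:2]*1000-L0; P.append([q@LU,q@LN])
        P=np.array(P); k=np.polyfit(*P.T,1); res=P[:,1]-np.polyval(k,P[:,0])
        P=P[abs(res)<2]; k=np.polyfit(*P.T,1)
        print("side",side,"ang %.2f deg"%np.rad2deg(np.arctan(k[0])),"across at mid %.1f"%np.polyval(k,P[:,0].mean()),"n",len(P),"along %.0f..%.0f"%(P[:,0].min(),P[:,0].max()))
E
python3 - <<'E'
from h import *
c=r.capture("top")
edges(c,235,246,range(148,205,2))
g=c["pixels"].astype(float).mean(2)
print([(v,int(g[v,249+int(-(v-140)*.165)])) for v in range(130,145)]); print([(v,int(g[v,238])) for v in range(202,220)])
E
```

```text
side -1 ang -1.94 deg across at mid -15.3 n 29 along -44..71
side 1 ang -2.14 deg across at mid -59.8 n 29 along -38..78
[(130, 84), (131, 82), (132, 83), (133, 84), (134, 84), (135, 83), (136, 86), (137, 91), (138, 93), (139, 93), (140, 94), (141, 94), (142, 95), (143, 94), (144, 94)]
[(202, 100), (203, 100), (204, 98), (205, 96), (206, 95), (207, 95), (208, 94), (209, 91), (210, 81), (211, 58), (212, 44), (213, 59), (214, 74), (215, 80), (216, 82), (217, 82), (218, 82), (219, 81)]
```

Run:
```python
from h import *
c=r.capture("top")
for p,z in (((249.5,136.5),.06),((238,210.3),.06),((238,214),.018)):
    q=ray(c,p,z)[:2]*1000; print(p,q.round(1),((q-L0)@LU).round(1))
```

```text
(249.5, 136.5) [681.8  56.9] 92.8
(238, 210.3) [533.6  74.9] -56.5
(238, 214) [531.6  80.1] -59.0
```

>>> servo_tool:
  commands:
    - [[0,-48,2,0,0,0,0],[0,-96,4,0,0,0,0],[0,-144,6,0,0,0,0],[0,-192,8,0,0,0,0],[0,-240,10,0,0,0,0]]

```text
time_s: 10.15
tcp_pos: [0.4534, -0.1728, 0.2279]
ee_rot: [[-0.575, -0.818, 0.0], [-0.818, 0.575, 0.0], [-0.0, -0.0, -1.0]]
wrist_force: [1.4, -0.1, 0.0]
gripper_width: 0.981
gripper_force: 0.0
```

>>> servo_tool:
  commands:
    - [[0,-48,2,5,0,0,-0.09],[0,-96,4,15,0,0,-0.18],[0,-144,6,25,0,0,-0.28],[0,-192,8,35,0,0,-0.37],[0,-240,8,50,0,0,-0.466]]

```text
time_s: 10.65
tcp_pos: [0.5849, 0.0286, 0.178]
ee_rot: [[-0.141, -0.99, 0.001], [-0.99, 0.141, 0.0], [-0.0, -0.001, -1.0]]
wrist_force: [0.5, -0.7, 0.8]
gripper_width: 1.001
gripper_force: 0.0
```

```bash
python3 -c "
from h import *
go([607,62.4,82],171.55)"
```

```text
t 10.65 tcp [584.9  28.6 178. ] yaw_y 171.91 shift [-36.6 -17.   96. ] az 0.0063 F [ 0.5 -0.7  0.8] w 1.0012048341151096 tilt [0.0014 0.0002]
```

>>> servo_tool:
  commands:
    - [[0,-15,-8,30,0,0,0.003],[0,-30,-17,60,0,0,0.006],[0,-36,-17,85,0,0,0.006],[0,-36,-17,93,0,0,0.006],[0,-36,-17,93,0,0,0.006]]

```text
time_s: 11.15
tcp_pos: [0.6048, 0.0589, 0.0835]
ee_rot: [[-0.151, -0.988, -0.003], [-0.988, 0.151, -0.001], [0.002, 0.003, -1.0]]
wrist_force: [0.8, 0.3, 0.6]
gripper_width: 1.0
gripper_force: 0.0
```

```bash
python3 -c "
from h import *
go([607,62.4,79],171.55)"
```

```text
t 11.15 tcp [604.8  58.9  83.5] yaw_y 171.29 shift [-3.8 -1.7  4.5] az -0.0045 F [0.8 0.3 0.6] w 0.9999885083724628 tilt [-0.0033 -0.0013]
```

>>> servo_tool:
  commands:
    - [[0,-2,-1,2,0,0,-0.003],[0,-2,-1,3.5,0,0,-0.003],[0,-2,-1,4.5,0,0,-0.003],[0,-2,-1,5.5,0,0,-0.003],[0,-2,-1,6,0,0,-0.003]]

```text
time_s: 11.65
tcp_pos: [0.607, 0.0603, 0.0794]
ee_rot: [[-0.15, -0.989, 0.001], [-0.989, 0.15, 0.0], [-0.0, -0.001, -1.0]]
wrist_force: [-0.1, -0.9, 0.6]
gripper_width: 1.001
gripper_force: 0.0
```

```bash
python3 -c "
from h import *
go([607,62.4,79],171.55)"
```

```text
t 11.65 tcp [607.   60.3  79.4] yaw_y 171.39 shift [-2.1  0.3  0.4] az -0.0028 F [-0.1 -0.9  0.6] w 1.0008424043933062 tilt [0.0007 0.0003]
```

>>> servo_tool:
  commands:
    - [[0,-3,0,-2,0,0,0],[0,-3,0,0,0,0,0],[0,-3,0,1.5,0,0,0],[0,-3,0,2.6,0,0,0],[0,-3,0,3.2,0,0,0]]

```text
time_s: 12.15
tcp_pos: [0.6079, 0.0636, 0.0788]
ee_rot: [[-0.148, -0.989, 0.002], [-0.989, 0.148, -0.0], [0.0, -0.002, -1.0]]
wrist_force: [-5.6, 1.5, 16.6]
gripper_width: 0.998
gripper_force: 8.4
```

>>> servo_tool:
  commands:
    - [[0,-1,0,0,0,0,-0.012],[0,-2,0,0,0,0,-0.024],[0,-3,0,0,0,0,-0.036],[0,-4,0,0,0,0,-0.048],[0,-4,0,0,0,0,-0.048]]

```text
time_s: 12.65
tcp_pos: [0.6088, 0.0677, 0.0789]
ee_rot: [[-0.101, -0.995, 0.003], [-0.995, 0.101, 0.0], [-0.0, -0.003, -1.0]]
wrist_force: [-3.8, 1.1, 14.1]
gripper_width: 1.0
gripper_force: 6.9
```

Run:
```python
from h import *
go([607,62.4,79],174.3)
a=r.capture("scene"); cv2.imwrite("pics/s6.png",cv2.resize(a["pixels"][170:300,300:500],None,fx=4,fy=4,interpolation=cv2.INTER_CUBIC)[:,:,::-1])
```

```text
t 12.65 tcp [608.8  67.7  78.9] yaw_y 174.20 shift [ 5.4  1.3 -0.1] az -0.0017 F [-3.8  1.1 14.1] w 1.0004635287145422 tilt [0.0026 0.0001]
```

View pics/s6.png

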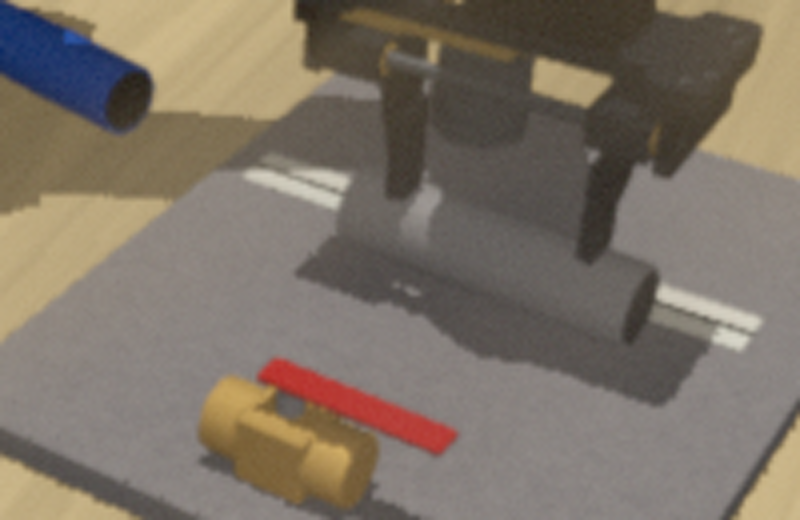

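Both fingertips press on the pipe's top at crop (405,190) and (595,250), with tape showing at both ends. I'll make one stroke, then clear out and measure.

>>> servo_tool:
  commands:
    - [[0,-3,0,0,0,0,0],[0,-9,0,0,0,0,0],[0,-14,0,0,0,0,0],[0,-18,0,0,0,0,0],[0,-20,0,0,0,0,0]]

```text
time_s: 13.2
tcp_pos: [0.6116, 0.0879, 0.0789]
ee_rot: [[-0.1, -0.995, 0.004], [-0.995, 0.1, 0.0], [-0.001, -0.004, -1.0]]
wrist_force: [-0.8, 0.1, 11.7]
gripper_width: 1.002
gripper_force: 6.0
```

>>> servo_tool:
  commands:
    - [[0,0,0,-10,0,0,0],[0,0,0,-45,0,0,0],[0,30,0,-80,0,0,0],[0,75,15,-95,0,0,0.1],[0,120,30,-100,0,0,0.2]]

```text
time_s: 13.7
tcp_pos: [0.5685, -0.0297, 0.1781]
ee_rot: [[-0.3, -0.954, 0.004], [-0.954, 0.3, 0.001], [-0.002, -0.004, -1.0]]
wrist_force: [0.5, -0.6, -0.5]
gripper_width: 0.998
gripper_force: 0.0
```

>>> servo_tool:
  commands:
    - [[0,47,10,0,0,0,0.06],[0,94,20,0,0,0,0.12],[0,141,30,0,0,0,0.18],[0,188,40,0,0,0,0.24],[0,235,50,0,0,0,0.3]]

```text
time_s: 14.2
tcp_pos: [0.4488, -0.2399, 0.1759]
ee_rot: [[-0.568, -0.823, 0.0], [-0.823, 0.568, 0.0], [-0.0, -0.0, -1.0]]
wrist_force: [-0.0, -0.7, 0.2]
gripper_width: 0.998
gripper_force: 0.0
```

>>> servo_tool:
  commands:
    - [[0,40,20,0,0,0,0],[0,80,40,0,0,0,0],[0,120,60,0,0,0,0],[0,160,80,0,0,0,0],[0,200,100,0,0,0,0]]

```text
time_s: 14.7
tcp_pos: [0.2528, -0.3472, 0.1759]
ee_rot: [[-0.566, -0.824, 0.0], [-0.824, 0.566, -0.0], [-0.0, -0.0, -1.0]]
wrist_force: [-1.0, -0.2, -0.4]
gripper_width: 0.999
gripper_force: 0.0
```

Run:
```python
from h import *
c=r.capture("top")
g=c["pixels"].astype(int).mean(2)
for v in (165,195): print(g[v,210:265].astype(int).tolist())
edges(c,228,241,range(148,205,2))
go([0,0,0],174)
```

```text
[79, 78, 79, 79, 80, 80, 80, 80, 80, 82, 93, 113, 125, 130, 131, 130, 123, 103, 73, 58, 65, 73, 79, 83, 86, 89, 92, 96, 97, 97, 94, 90, 86, 82, 79, 74, 70, 64, 57, 50, 49, 60, 74, 80, 81, 80, 81, 80, 80, 80, 80, 81, 81, 81, 81]
[82, 81, 81, 81, 83, 89, 106, 122, 130, 131, 131, 128, 116, 90, 73, 73, 79, 83, 87, 90, 93, 95, 95, 95, 94, 91, 87, 83, 79, 74, 69, 65, 58, 52, 47, 58, 72, 77, 78, 77, 78, 79, 79, 78, 78, 78, 78, 80, 79, 79, 79, 79, 80, 79, 80]
side -1 ang -0.13 deg across at mid -1.8 n 29 along -46..69
side 1 ang -2.12 deg across at mid -48.3 n 29 along -40..76
t 14.75 tcp [ 247.9 -347.8  175.5] yaw_y 145.24 shift [-144.4  401.4  176.9] az -0.5020 F [-3.7 -0.6 -0.2] w 0.9990599624820135 tilt [-0.0029  0.002 ]
```

The pipe's right edge still reads -2.1°, so friction on top does not yaw it. I'll use the open fingers as a gentle couple on diagonally opposite upper flanks. The tips go at z = 50 mm, above the axis, with no closing.

```bash
python3 -c "
from h import *
go([609.7,80.7,120],127.45); print(r.sense()['joints'],r.sense()['moment'])"
```

```text
t 14.75 tcp [ 247.9 -347.8  175.5] yaw_y 145.24 shift [-558.3  -53.1   55.3] az 0.3105 F [-3.7 -0.6 -0.2] w 0.9990599624820135 tilt [-0.0029  0.002 ]
[-3.25530983e+01  6.49600423e+00 -3.13157568e+01 -6.61001082e-03
 -5.23878837e+01 -2.20401196e+00] [-0.09076536  0.34798858  0.0006665 ]
```

>>> servo_tool:
  commands:
    - [[0,-48,-4,0,0,0,0],[0,-96,-9,0,0,0,0],[0,-144,-14,0,0,0,0],[0,-192,-18,0,0,0,0],[0,-240,-22,0,0,0,0]]

```text
time_s: 15.25
tcp_pos: [0.4094, -0.1597, 0.1761]
ee_rot: [[-0.566, -0.824, 0.001], [-0.824, 0.566, 0.0], [-0.0, -0.0, -1.0]]
wrist_force: [0.7, -0.6, 0.6]
gripper_width: 1.002
gripper_force: 0.0
```

>>> servo_tool:
  commands:
    - [[0,-48,-4,0,0,0,0.06],[0,-96,-9,0,0,0,0.12],[0,-144,-14,10,0,0,0.18],[0,-192,-18,20,0,0,0.24],[0,-240,-22,30,0,0,0.31]]

```text
time_s: 15.75
tcp_pos: [0.5635, 0.0257, 0.1454]
ee_rot: [[-0.792, -0.61, -0.0], [-0.61, 0.792, 0.0], [-0.0, 0.0, -1.0]]
wrist_force: [1.2, -0.9, 0.9]
gripper_width: 1.004
gripper_force: 0.0
```

```bash
python3 -c "
from h import *
go([609.7,80.7,90],127.45)"
```

```text
t 15.75 tcp [563.5  25.7 145.4] yaw_y 127.61 shift [-70.1  15.4  55.4] az 0.0027 F [ 1.2 -0.9  0.9] w 1.0035325114491094 tilt [-0.      0.0001]
```

>>> servo_tool:
  commands:
    - [[0,-24,5,15,0,0,0],[0,-48,10,30,0,0,0],[0,-68,15,45,0,0,0.003],[0,-69,15,50,0,0,0.003],[0,-69,15,50,0,0,0.003]]

```text
time_s: 16.25
tcp_pos: [0.6072, 0.0779, 0.0944]
ee_rot: [[-0.792, -0.61, -0.003], [-0.61, 0.792, -0.001], [0.003, 0.001, -1.0]]
wrist_force: [0.0, -0.5, -0.6]
gripper_width: 0.998
gripper_force: 0.0
```

>>> servo_tool:
  commands:
    - [[0,0,0,0,0,0,0],[0,0,0,0,0,0,0],[0,0,0,0,0,0,0],[0,0,0,0,0,0,0],[0,0,0,0,0,0,0]]

```text
time_s: 16.75
tcp_pos: [0.6081, 0.0778, 0.0962]
ee_rot: [[-0.793, -0.61, 0.001], [-0.61, 0.793, 0.0], [-0.001, -0.0, -1.0]]
wrist_force: [0.3, 0.4, 0.1]
gripper_width: 1.0
gripper_force: 0.0
```

Run:
```python
from h import *
go([609.7,80.7,69],127.45)
a=r.capture("scene"); cv2.imwrite("pics/s7.png",cv2.resize(a["pixels"][160:300,300:500],None,fx=4,fy=4,interpolation=cv2.INTER_CUBIC)[:,:,::-1])
```

```text
t 16.75 tcp [608.1  77.8  96.2] yaw_y 127.56 shift [-3.   1.3 27.2] az 0.0018 F [0.3 0.4 0.1] w 1.0001032119867184 tilt [0.0007 0.0003]
```

View pics/s7.png

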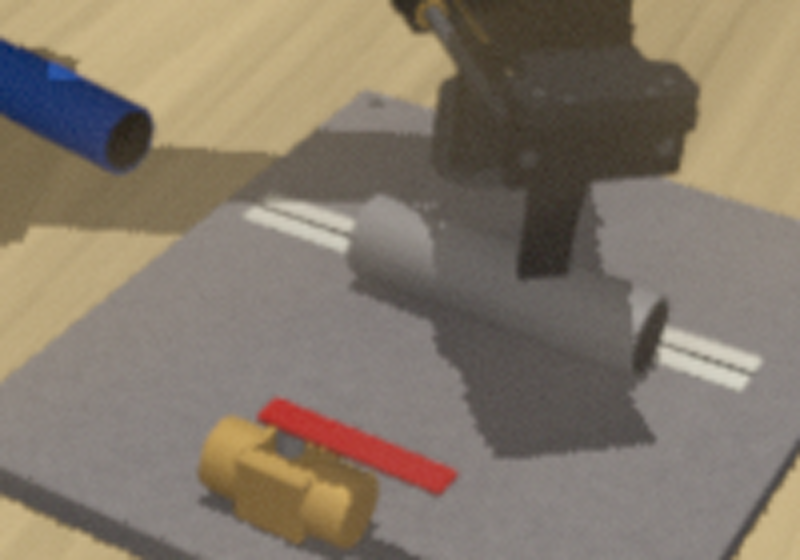

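The near finger, at crop (545,275), is in front of the pipe on its -y side and the other is behind it. The pipe lies diagonally between them. Descending.

>>> servo_tool:
  commands:
    - [[0,-3,1,0,0,0,0],[0,-3,1,8,0,0,0],[0,-3,1,16,0,0,0],[0,-3,1,24,0,0,0],[0,-3,1,27,0,0,0]]

```text
time_s: 17.3
tcp_pos: [0.6089, 0.0804, 0.067]
ee_rot: [[-0.793, -0.61, -0.003], [-0.61, 0.793, -0.001], [0.003, 0.001, -1.0]]
wrist_force: [-0.7, 0.5, -0.4]
gripper_width: 1.0
gripper_force: 0.0
```

```bash
python3 -c "
from h import *
go([609.7,80.7,69],127.45);print(r.sense()['moment'])"
```

```text
t 17.3 tcp [608.9  80.4  67. ] yaw_y 127.56 shift [-0.8 -0.2 -2. ] az 0.0019 F [-0.7  0.5 -0.4] w 0.9997925161960679 tilt [-0.0028 -0.0009]
[ 0.04169396 -0.1951488   0.07783978]
```

>>> servo_tool:
  commands:
    - [[0,0,0,0,0,0,-0.02],[0,0,0,0,0,0,-0.04],[0,0,0,0,0,0,-0.06],[0,0,0,0,0,0,-0.08],[0,0,0,0,0,0,-0.08]]

```text
time_s: 17.8
tcp_pos: [0.61, 0.0807, 0.0691]
ee_rot: [[-0.741, -0.672, 0.001], [-0.672, 0.741, 0.0], [-0.001, -0.0, -1.0]]
wrist_force: [-0.3, 0.2, 0.5]
gripper_width: 0.999
gripper_force: 0.0
```

```bash
python3 -c "
from h import *
go([609.7,80.7,69],127.45);print(r.sense()['moment'])"
```

```text
t 17.8 tcp [610.   80.7  69.1] yaw_y 132.19 shift [0.2 0.2 0.1] az 0.0828 F [-0.3  0.2  0.5] w 0.9993559274140136 tilt [0.0006 0.0002]
[ 0.07355256 -0.12005466  0.07946427]
```

>>> servo_tool:
  commands:
    - [[0,0,0,0,0,0,-0.01],[0,0,0,0,0,0,-0.02],[0,0,0,0,0,0,-0.03],[0,0,0,0,0,0,-0.035],[0,0,0,0,0,0,-0.035]]

```text
time_s: 18.3
tcp_pos: [0.6098, 0.0807, 0.0687]
ee_rot: [[-0.717, -0.697, -0.0], [-0.697, 0.717, -0.0], [0.0, 0.0, -1.0]]
wrist_force: [0.2, 0.1, 0.4]
gripper_width: 0.999
gripper_force: 0.0
```

```bash
python3 -c "
from h import *
go([609.7,80.7,69],127.45);print(r.sense()['moment'])"
```

```text
t 18.3 tcp [609.8  80.7  68.7] yaw_y 134.17 shift [ 0.   0.1 -0.3] az 0.1174 F [0.2 0.1 0.4] w 0.9988445940262488 tilt [-0.0001 -0.    ]
[ 0.12436501 -0.11046699  0.03046184]
```

>>> servo_tool:
  commands:
    - [[0,0,0,0,0,0,-0.01],[0,0,0,0,0,0,-0.02],[0,0,0,0,0,0,-0.03],[0,0,0,0,0,0,-0.03],[0,0,0,0,0,0,-0.03]]

```text
time_s: 18.8
tcp_pos: [0.6099, 0.0807, 0.0688]
ee_rot: [[-0.696, -0.718, 0.0], [-0.718, 0.696, 0.0], [-0.0, -0.0, -1.0]]
wrist_force: [-0.2, 0.4, 0.1]
gripper_width: 0.999
gripper_force: 0.1
```

```bash
python3 -c "
from h import *
go([609.7,80.7,69],127.45);print(r.sense()['moment'])"
```

```text
t 18.8 tcp [609.9  80.7  68.8] yaw_y 135.88 shift [ 0.1  0.1 -0.2] az 0.1471 F [-0.2  0.4  0.1] w 0.9988001836375681 tilt [0.0001 0.    ]
[ 0.10973635 -0.20339083 -0.02579074]
```

>>> servo_tool:
  commands:
    - [[0,0,0,0,0,0,-0.01],[0,0,0,0,0,0,-0.02],[0,0,0,0,0,0,-0.03],[0,0,0,0,0,0,-0.03],[0,0,0,0,0,0,-0.03]]

```text
time_s: 19.3
tcp_pos: [0.61, 0.0807, 0.0688]
ee_rot: [[-0.674, -0.738, 0.0], [-0.738, 0.674, 0.0], [-0.0, -0.0, -1.0]]
wrist_force: [0.8, -0.0, 0.5]
gripper_width: 0.999
gripper_force: 0.9
```

```bash
python3 -c "
from h import *
go([609.7,80.7,69],127.45);print(r.sense()['moment'])"
```

```text
t 19.3 tcp [610.   80.7  68.8] yaw_y 137.60 shift [ 0.2  0.2 -0.2] az 0.1771 F [ 0.8 -0.   0.5] w 0.9988431119214286 tilt [0.0003 0.0001]
[ 0.14657285 -0.31179364 -0.09553487]
```

Contact registered near 136°, as computed, and the tool has now turned to 137.6°. Backing off, lifting and looking.

>>> servo_tool:
  commands:
    - [[0,0,0,0,0,0,0.04],[0,0,0,0,0,0,0.09],[0,0,0,-20,0,0,0.09],[0,0,0,-60,0,0,0.09],[0,0,0,-100,0,0,0.09]]

```text
time_s: 19.8
tcp_pos: [0.6089, 0.0803, 0.1689]
ee_rot: [[-0.738, -0.675, -0.003], [-0.675, 0.738, -0.001], [0.003, 0.001, -1.0]]
wrist_force: [1.2, 0.5, 0.8]
gripper_width: 0.998
gripper_force: 0.0
```

>>> servo_tool:
  commands:
    - [[0,48,4,0,0,0,-0.04],[0,96,9,0,0,0,-0.08],[0,144,14,0,0,0,-0.12],[0,192,18,0,0,0,-0.16],[0,240,22,0,0,0,-0.2]]

```text
time_s: 20.3
tcp_pos: [0.4157, -0.0661, 0.1686]
ee_rot: [[-0.587, -0.809, -0.001], [-0.809, 0.587, -0.0], [0.001, 0.0, -1.0]]
wrist_force: [0.9, -0.5, 0.3]
gripper_width: 1.005
gripper_force: 0.0
```

>>> servo_tool:
  commands:
    - [[0,48,4,0,0,0,0],[0,96,9,0,0,0,0],[0,144,14,0,0,0,0],[0,192,18,0,0,0,0],[0,230,22,0,0,0,0]]

```text
time_s: 20.8
tcp_pos: [0.2623, -0.2389, 0.1689]
ee_rot: [[-0.589, -0.808, 0.0], [-0.808, 0.589, -0.0], [-0.0, -0.0, -1.0]]
wrist_force: [1.0, -0.4, 0.0]
gripper_width: 1.003
gripper_force: 0.0
```

Run:
```python
from h import *
c=r.capture("top")
edges(c,228,241,range(148,205,2))
g=c["pixels"].astype(int).mean(2)
for v in (150,165,180,195): print(v,g[v,210:265].astype(int).tolist())
go([609.7,80.7,120],173.55)
```

```text
side -1 ang -0.09 deg across at mid -1.9 n 29 along -46..69
side 1 ang -1.66 deg across at mid -49.0 n 29 along -40..76
150 [79, 79, 79, 78, 77, 77, 78, 80, 79, 79, 80, 81, 93, 110, 124, 129, 129, 129, 126, 111, 81, 65, 64, 66, 72, 79, 82, 85, 87, 91, 94, 96, 96, 94, 90, 87, 83, 78, 75, 71, 64, 58, 53, 58, 71, 79, 80, 81, 81, 81, 81, 80, 81, 81, 79]
165 [79, 79, 78, 79, 80, 80, 80, 80, 80, 81, 93, 112, 125, 130, 130, 129, 122, 102, 70, 54, 62, 71, 77, 82, 84, 87, 90, 94, 96, 96, 94, 91, 87, 83, 78, 74, 70, 66, 58, 51, 49, 59, 73, 80, 79, 80, 81, 80, 80, 79, 80, 81, 81, 80, 80]
180 [80, 80, 80, 80, 79, 79, 79, 84, 100, 120, 129, 131, 131, 127, 115, 85, 60, 60, 68, 76, 81, 84, 87, 91, 94, 95, 96, 93, 90, 87, 83, 79, 75, 71, 67, 59, 53, 50, 59, 73, 79, 79, 79, 79, 80, 80, 80, 80, 80, 79, 80, 79, 78, 80, 80]
195 [81, 80, 80, 81, 82, 88, 105, 122, 129, 131, 130, 127, 114, 87, 66, 68, 75, 81, 84, 88, 92, 95, 95, 94, 94, 91, 88, 84, 80, 76, 72, 67, 61, 53, 47, 47, 59, 71, 77, 77, 77, 78, 79, 78, 77, 77, 78, 79, 79, 79, 79, 79, 79, 79, 79]
t 20.85 tcp [ 259.2 -240.5  168.4] yaw_y 143.64 shift [-466.5  -92.    47.7] az -0.5221 F [-1.8 -1.4 -0.3] w 0.9994249516782894 tilt [-0.0029  0.0008]
```

>>> servo_tool:
  commands:
    - [[0,-46,-10,0,0,0,0.02],[0,-92,-20,0,0,0,0.04],[0,-138,-30,0,0,0,0.06],[0,-184,-40,0,0,0,0.08],[0,-230,-46,0,0,0,0.1]]

```text
time_s: 21.35
tcp_pos: [0.4384, -0.0777, 0.1688]
ee_rot: [[-0.667, -0.745, 0.0], [-0.745, 0.667, -0.0], [0.0, -0.0, -1.0]]
wrist_force: [0.2, -1.4, -0.5]
gripper_width: 1.003
gripper_force: 0.0
```

```bash
python3 -c "
from h import *
go([609.7,80.2,90],132.5)"
```

```text
t 21.35 tcp [438.4 -77.7 168.8] yaw_y 138.15 shift [-232.   -22.2   78.8] az 0.0986 F [ 0.2 -1.4 -0.5] w 1.0029777230969572 tilt [ 0.0001 -0.0002]
```

>>> servo_tool:
  commands:
    - [[0,-46,-5,10,0,0,0.03],[0,-92,-10,25,0,0,0.06],[0,-138,-15,40,0,0,0.09],[0,-184,-20,55,0,0,0.098],[0,-230,-22,70,0,0,0.098]]

```text
time_s: 21.85
tcp_pos: [0.608, 0.0788, 0.0978]
ee_rot: [[-0.736, -0.676, -0.001], [-0.676, 0.736, -0.0], [0.001, 0.0, -1.0]]
wrist_force: [1.1, -0.3, 0.2]
gripper_width: 0.999
gripper_force: 0.0
```

>>> servo_tool:
  commands:
    - [[0,0,0,0,0,0,0],[0,0,0,0,0,0,0],[0,0,0,0,0,0,0],[0,0,0,0,0,0,0],[0,0,0,0,0,0,0]]

```text
time_s: 22.35
tcp_pos: [0.6067, 0.0767, 0.0998]
ee_rot: [[-0.737, -0.676, 0.001], [-0.676, 0.737, 0.0], [-0.001, -0.0, -1.0]]
wrist_force: [-0.1, 0.6, -0.0]
gripper_width: 0.998
gripper_force: 0.0
```

```bash
python3 -c "
from h import *
go([609.7,80.2,69],132.5)"
```

```text
t 22.35 tcp [606.7  76.7  99.8] yaw_y 132.51 shift [-4.5  0.5 30.8] az 0.0001 F [-0.1  0.6 -0. ] w 0.9975346669285526 tilt [0.0012 0.0005]
```

>>> servo_tool:
  commands:
    - [[0,-4.5,0,5,0,0,0],[0,-4.5,0,15,0,0,0],[0,-4.5,0,24,0,0,0],[0,-4.5,0,30,0,0,0],[0,-4.5,0,31,0,0,0]]

```text
time_s: 22.85
tcp_pos: [0.6095, 0.0803, 0.0661]
ee_rot: [[-0.737, -0.676, -0.003], [-0.676, 0.737, -0.001], [0.003, 0.001, -1.0]]
wrist_force: [0.5, -0.3, 1.1]
gripper_width: 0.998
gripper_force: 0.0
```

>>> servo_tool:
  commands:
    - [[0,0,0,0,0,0,-0.025],[0,0,0,0,0,0,-0.05],[0,0,0,0,0,0,-0.07],[0,0,0,0,0,0,-0.085],[0,0,0,0,0,0,-0.085]]

```text
time_s: 23.35
tcp_pos: [0.6106, 0.0806, 0.0681]
ee_rot: [[-0.676, -0.737, 0.001], [-0.737, 0.676, 0.0], [-0.001, -0.0, -1.0]]
wrist_force: [-0.5, 0.5, -0.0]
gripper_width: 1.002
gripper_force: 0.8
```

>>> servo_tool:
  commands:
    - [[0,0,0,0,0,0,-0.01],[0,0,0,0,0,0,-0.02],[0,0,0,0,0,0,-0.03],[0,0,0,0,0,0,-0.038],[0,0,0,0,0,0,-0.038]]

```text
time_s: 23.85
tcp_pos: [0.6105, 0.0806, 0.0679]
ee_rot: [[-0.648, -0.762, 0.0], [-0.762, 0.648, 0.0], [-0.0, -0.0, -1.0]]
wrist_force: [0.3, -0.2, 0.7]
gripper_width: 0.996
gripper_force: 1.2
```

```bash
python3 -c "
from h import *
go([609.7,80.2,69],132.5);print(r.sense()['moment'],r.sense()['gripper_force'])"
```

```text
t 23.85 tcp [610.5  80.6  67.9] yaw_y 139.62 shift [ 0.8  0.4 -1.1] az 0.1243 F [ 0.3 -0.2  0.7] w 0.9960171939240218 tilt [0.0003 0.0001]
[ 0.15545324 -0.14822639 -0.12316685] 1.2443883530795574
```

>>> servo_tool:
  commands:
    - [[0,0,0,0,0,0,0.04],[0,0,0,0,0,0,0.09],[0,0,0,-10,0,0,0.09],[0,0,0,-22,0,0,0.09],[0,0,0,-24,0,0,0.09]]

```text
time_s: 24.35
tcp_pos: [0.6117, 0.0809, 0.0942]
ee_rot: [[-0.713, -0.701, 0.004], [-0.701, 0.713, 0.001], [-0.004, -0.002, -1.0]]
wrist_force: [1.3, -0.7, -1.1]
gripper_width: 1.003
gripper_force: 0.0
```

>>> servo_tool:
  commands:
    - [[0,0,0,0,0,0,-0.14],[0,0,0,0,0,0,-0.28],[0,0,0,0,0,0,-0.42],[0,0,0,0,0,0,-0.56],[0,0,0,0,0,0,-0.682]]

```text
time_s: 24.85
tcp_pos: [0.6104, 0.0806, 0.0923]
ee_rot: [[-0.107, -0.994, 0.001], [-0.994, 0.107, 0.0], [-0.0, -0.001, -1.0]]
wrist_force: [-0.6, -0.3, -0.1]
gripper_width: 0.998
gripper_force: 0.0
```

```bash
python3 -c "
from h import *
go([609,74,79],173.55)"
```

```text
t 24.85 tcp [610.4  80.6  92.3] yaw_y 173.87 shift [ 6.7  0.7 13.3] az 0.0055 F [-0.6 -0.3 -0.1] w 0.9978052611306687 tilt [0.0006 0.0003]
```

>>> servo_tool:
  commands:
    - [[0,4,0,4,0,0,0],[0,7,0,9,0,0,0.004],[0,7,0,12,0,0,0.004],[0,7,0,13.5,0,0,0.004],[0,7,0,14.3,0,0,0.004]]

```text
time_s: 25.35
tcp_pos: [0.6092, 0.0732, 0.0788]
ee_rot: [[-0.118, -0.993, -0.001], [-0.993, 0.118, -0.001], [0.001, 0.001, -1.0]]
wrist_force: [-5.2, 0.8, 12.1]
gripper_width: 1.001
gripper_force: 6.1
```

>>> servo_tool:
  commands:
    - [[0,-4,0,0,0,0,0],[0,-11,0,0,0,0,0],[0,-18,0,0,0,0,0],[0,-24,0,0,0,0,0],[0,-26,0,0,0,0,0]]

```text
time_s: 25.85
tcp_pos: [0.6118, 0.0996, 0.0789]
ee_rot: [[-0.118, -0.993, -0.002], [-0.993, 0.118, -0.001], [0.001, 0.002, -1.0]]
wrist_force: [-5.0, 0.2, 10.2]
gripper_width: 1.002
gripper_force: 4.9
```

>>> servo_tool:
  commands:
    - [[0,0,0,-4,0,0,0],[0,5,0,-6,0,0,0],[0,13,0,-5,0,0,0],[0,13,0,-1,0,0,0],[0,13,0,0,0,0,0]]

```text
time_s: 26.35
tcp_pos: [0.6112, 0.0855, 0.0788]
ee_rot: [[-0.117, -0.993, -0.0], [-0.993, 0.117, -0.001], [0.001, 0.0, -1.0]]
wrist_force: [-4.6, -0.3, 14.3]
gripper_width: 0.997
gripper_force: 6.8
```

>>> servo_tool:
  commands:
    - [[0,-3,0,0,0,0,0],[0,-9,0,0,0,0,0],[0,-14,0,0,0,0,0],[0,-18,0,0,0,0,0],[0,-20,0,0,0,0,0]]

```text
time_s: 26.85
tcp_pos: [0.6131, 0.1062, 0.0789]
ee_rot: [[-0.117, -0.993, -0.001], [-0.993, 0.117, -0.001], [0.001, 0.0, -1.0]]
wrist_force: [-4.9, 0.3, 9.7]
gripper_width: 1.001
gripper_force: 5.3
```

>>> servo_tool:
  commands:
    - [[0,0,0,-10,0,0,0],[0,0,0,-45,0,0,0],[0,30,0,-80,0,0,0],[0,75,15,-95,0,0,0.1],[0,120,30,-100,0,0,0.2]]

```text
time_s: 27.35
tcp_pos: [0.5704, -0.0103, 0.1795]
ee_rot: [[-0.315, -0.949, 0.004], [-0.949, 0.315, 0.001], [-0.002, -0.004, -1.0]]
wrist_force: [0.3, -0.6, -0.9]
gripper_width: 1.001
gripper_force: 0.0
```

>>> servo_tool:
  commands:
    - [[0,47,10,0,0,0,0.06],[0,94,20,0,0,0,0.12],[0,141,30,0,0,0,0.18],[0,188,40,0,0,0,0.24],[0,235,50,0,0,0,0.3]]

```text
time_s: 27.85
tcp_pos: [0.4475, -0.2187, 0.1775]
ee_rot: [[-0.581, -0.814, 0.0], [-0.814, 0.581, -0.0], [-0.0, -0.0, -1.0]]
wrist_force: [1.3, -0.2, 0.1]
gripper_width: 0.998
gripper_force: 0.0
```

>>> servo_tool:
  commands:
    - [[0,40,20,0,0,0,0],[0,80,40,0,0,0,0],[0,120,60,0,0,0,0],[0,160,80,0,0,0,0],[0,190,100,0,0,0,0]]

```text
time_s: 28.35
tcp_pos: [0.2551, -0.315, 0.1774]
ee_rot: [[-0.58, -0.815, -0.0], [-0.815, 0.58, -0.0], [0.0, -0.0, -1.0]]
wrist_force: [1.1, 0.0, 0.8]
gripper_width: 1.002
gripper_force: 0.0
```

Run:
```python
from h import *
c=r.capture("top")
try: edges(c,219,234,range(148,205,2))
except Exception as e: print(e)
g=c["pixels"].astype(int).mean(2)
for v in (150,165,180,195): print(v,g[v,200:255].astype(int).tolist())
go([609.7,80.7,120],173.55)
```

```text
side -1 ang 0.89 deg across at mid 21.1 n 29 along -49..66
side 1 ang 0.74 deg across at mid -24.9 n 29 along -43..72
150 [80, 79, 78, 79, 79, 80, 79, 78, 80, 79, 80, 80, 79, 79, 78, 78, 79, 76, 70, 67, 69, 74, 80, 83, 87, 90, 92, 94, 96, 96, 94, 89, 85, 81, 77, 73, 67, 61, 53, 47, 50, 61, 74, 80, 81, 80, 81, 81, 82, 82, 82, 81, 82, 82, 82]
165 [80, 79, 80, 80, 80, 80, 79, 79, 80, 79, 80, 79, 79, 79, 79, 77, 70, 66, 69, 75, 80, 83, 82, 82, 89, 94, 96, 95, 91, 87, 83, 79, 76, 71, 66, 60, 53, 49, 60, 74, 79, 79, 79, 79, 79, 81, 81, 81, 82, 82, 81, 80, 80, 81, 80]
180 [82, 82, 82, 81, 81, 81, 80, 81, 79, 80, 80, 80, 81, 77, 71, 66, 70, 76, 81, 85, 88, 91, 94, 95, 95, 93, 90, 86, 82, 78, 74, 70, 65, 58, 51, 46, 48, 61, 73, 79, 79, 79, 79, 79, 79, 79, 78, 78, 79, 80, 80, 79, 79, 79, 79]
195 [81, 80, 80, 81, 83, 84, 83, 83, 82, 82, 80, 77, 72, 68, 72, 77, 82, 86, 90, 94, 96, 95, 94, 93, 89, 85, 82, 77, 74, 69, 65, 58, 50, 47, 54, 68, 75, 78, 79, 77, 78, 78, 79, 78, 78, 79, 79, 79, 78, 78, 77, 78, 78, 79, 78]
t 28.4 tcp [ 251.  -314.4  176.9] yaw_y 144.38 shift [-530.1  -61.7   56.7] az -0.5090 F [-3.7  0.5 -1. ] w 1.0004408916125853 tilt [-0.0031  0.0022]
```

Run:
```python
from h import *
a=r.capture("scene"); c=r.capture("top")
f=lambda im,k:np.clip((cv2.resize(im,None,fx=k,fy=k,interpolation=cv2.INTER_CUBIC).astype(float)-20)*1.8,0,255).astype(np.uint8)
s=f(a["pixels"][180:310,300:500],3); t=f(c["pixels"][100:264,180:246],3.5)
h=max(s.shape[0],t.shape[0]); o=np.zeros((h,s.shape[1]+t.shape[1],3),np.uint8)
o[:s.shape[0],:s.shape[1]]=s; o[:t.shape[0],s.shape[1]:]=t
o=o[:600,:800]
cv2.imwrite("pics/fin.png",o[:,:,::-1])
```

```text
(no output)
```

View pics/fin.png

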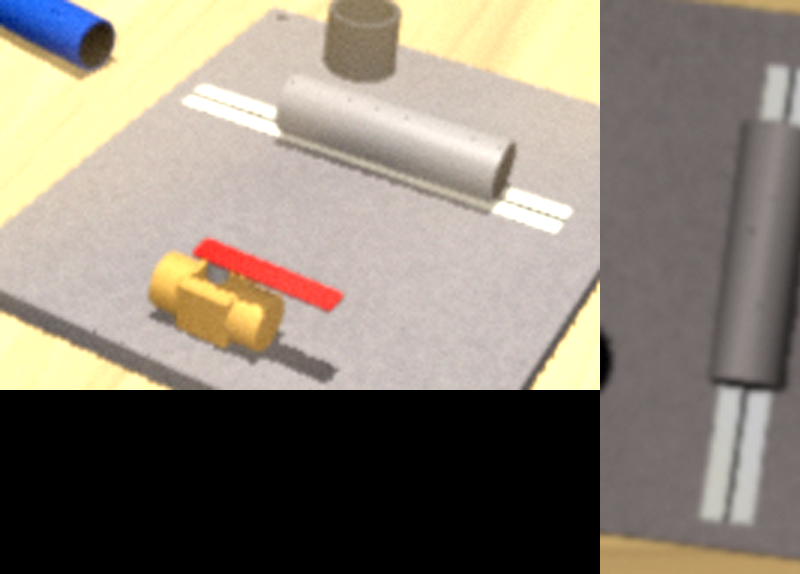

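The pipe lies over the tape, parallel to the line to about 0.8° and within 2 mm of centre. Both line ends show, at (190,95) and (565,220) in the left panel, and the arm is clear. Handing in.

```bash
python3 -c "
from station import r
print(r.finish_job())"
```

```text
the job is handed in; nothing more can be done
None
```

The pipe was rolled onto the marked line and handed in at about 28 s. By the top camera it rests within about 2 mm of centre across the line and 0.8° of parallel, but sits about 18 mm off mid-length along it. Both line ends show, and the arm is clear. Top friction did not turn the pipe, so I straightened it by nudging its upper flanks with the open fingers on diagonally opposite sides; the gripper was never closed on it.

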